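Wind the gauge carriage home and hold the sprung guard just below balance

TASK

On the gauging fixture, wind the handwheel clockwise until the carriage touches its stop. Then lift the sprung guard by its handle bar clearly past its balance point without letting it spring fully open, ease it back, and finish still holding it, steady, just below the balance point (within about ten degrees), so that it would drop shut by itself if let go. Leave the carriage at the stop and the other things on the bench where they are.

Things in the scene. Friction and masses are not known exactly. Their poses are not given: they have to be found in the camera images.
- fixture: gauging fixture, bolted down: dark steel base plate 220 (x) x 420 (y) x 20 mm, y -310 to +110 mm about the origin; at its +y end a grey open housing 160 x 180 mm, 98 mm high, under the sprung guard; at its -y end a handwheel on a grey gearbox with a carriage on rails beyond it. Origin on the bench under the housing's centre; x points away from the robot, z up; yaw varies
- wheel_axis (a point): point on the handwheel's upright axis, at the height of the middle of the crank knob (124 mm above the bench; at -50, -200, 124 mm in the fixture's frame). The wheel is a dark steel disc 110 mm across, its upper face 100 mm above the bench, hub top 106 mm
- wheel (a joint): handwheel angle, rad: grows clockwise as seen from above; at 0 the knob lies on the fixture's -x side of the axis. Starts between 0 and 2.5; each radian moves the carriage 10 mm towards the stop; the carriage meets the stop, a hard end, at 7.0. About 1.3 N at the knob turns it; it stays where it is left
- carriage (a joint): carriage travel, m, towards the fixture's +y: 0 at the far end, 0.07 with its face against the stop
- carriage_face (a point): middle of the front (+y) face of the steel carriage block (62 mm wide, 50 mm long, with a round rod running over the stop into the housing), 42 mm above the bench
- stop_face (a point): the point on the fixed dark steel stop block's face where the carriage face touches it: both points then coincide; 42 mm above the bench
- guard (a joint): opening angle of the guard, rad: 0 shut (level), grows as its near edge rises. Balance point at 1.0: with the spring's help the guard falls shut below it, and above it springs open by itself, up to 1.65. At most about 1 N at the handle bar moves it, up or down
- guard_hinge (a point): middle of the guard's level hinge axis (along the fixture's y), on the housing's far edge, at (80, 0, 105) mm in the fixture's frame
- guard_bar (a point): middle of the guard's round steel handle bar: 12 mm thick, along the fixture's y, 200 mm from the hinge axis, 105 mm above the bench when shut. The guard is a 0.7 kg aluminium frame with a clear pane, 180 wide, 155 deep, 12 mm thick; two arms 120 mm apart carry the bar 39 mm clear of its near edge: fingers can straddle it from above and it turns between the pads as the guard rises
- knob_mid (a point): middle of the grip of the black round crank knob that stands up from the handwheel, its centre 45 mm from the wheel's axis: 18 mm thick, from 108 to 142 mm above the bench, this point 126 mm above the bench. The knob spins freely on its pin, so it can be held from above with a fixed wrist and carried round the axis
- bush: small plain brass bush standing on the fixture's base plate between handwheel and housing, 24 mm across, 30 mm tall; origin at the centre of its underside; a bystander
- caliper: steel caliper lying on the bench, 160 mm long; origin under its beam; a bystander
- mug: white mug, 80 mm across, 95 mm tall; origin at the centre of its underside; a bystander
- bin: blue open plastic bin, 200 x 130 x 90 mm; origin at the centre of its underside; a bystander
- screwdriver: screwdriver lying on the bench; a bystander
- wrench: steel wrench lying on the bench; a bystander
- oil: small yellow bottle, 52 mm across, 130 mm tall; origin at the centre of its underside; a bystander

How it is judged:
On the way, in this order (a step that is already met when the one before it is completed fails the run):
1. the carriage touches its stop (within 1.5 mm) (value of joint carriage above 0.0685 m), for 0.2 s.
2. the guard is held more than 0.06 rad past its balance point (value of joint guard above 1.06 rad and contact force between the fingers and guard above 0.05 N), for 0.2 s.
At the end, for the whole second after the job is handed in: the fingers hold the guard still, 0.015 to 0.21 rad (1 to 12 degrees) below its balance point of 1.0 rad, with the carriage within 1.5 mm of its stop (value of joint carriage above 0.0685 m and value of joint guard between 0.79 and 0.985 rad and velocity of joint guard between -0.05 and 0.05 rad/s and contact force between the fingers and guard above 0.05 N); the arm keeps its last pose, push and grip.
It fails at once if the guard springs fully open (beyond 1.5 rad) (value of joint guard above 1.5 rad).
It fails at once if a bystander is moved more than 30 mm (distance of any of bush, caliper, mug, bin, screwdriver, wrench, oil from where it was at the start of the episode above 0.03 m).
It also fails if it takes over 64 s, if anything falls off the work surface, if the arm or the gripper's body presses on something with over 40 N, if the wrist force passes 120 N, or if a joint passes its speed limit or range.

ROBOT

A 6-joint arm with a two-finger parallel gripper is mounted at the origin on the work surface. World frame = base frame: x ahead of the robot, y to its left, z up, the work surface at z = 0. Lengths are in m, angles in rad, forces in N, time in s.
With the tool pointing down it reaches from about 0.35 to 0.725 m from the base axis. Payload 4.3 kg.
Tool frame: the origin (TCP) lies at the very end of the fingers, on their centre line; the grasp point (between the pads) lies ctrl.grip_depth behind it (ctrl.grip_depth is the distance from the TCP to the grasp point, in m); z points along the fingers, y is the line along which they close (so a half turn about z gives the same grasp; the last joint's range is limited). The gripper opens to 85 mm and grips with 20 to 120 N. Pads are 22 mm wide; open, the fingers measure 114 mm over their backs; the gripper's body (76 mm by 85 mm) begins 54 mm behind the grasp point. The pads swing forward as they close: fully open they stand 13 mm farther back than shut.
Start: joints at [1.139, 0.377, 0.081, 1.274, 0, 1.46], TCP at [0.182, 0.546, 0.231] pointing down, gripper open.
Joint ranges: [-2.72, 2.72], [-0.84, 1.66], [-1.02, 1.22], [-1.77, 2.12], [-1.37, 1.28], [-3.14, 3.14]. Speed limits (rad/s): [2.57, 2.57, 3.14, 3.14, 3.14, 3.14].

INTERFACE

Orientations are given as [roll, pitch, yaw] about the fixed x, y, z axes, in that order (R = Rz(yaw) Ry(pitch) Rx(roll)).
In Python, from bench import ctrl gives the robot as it stands. The module is installed in compiled form; this text tells all that it offers.
- The arm moves only by the tool play_rows, never from a script. Its argument "moves" is a list of rows, each a list of 3 entries, a list of its own where there are three numbers: the shift along the tool's x, y, z in mm, then the turn, a rotation vector about the tool's x, y, z in degrees, then the closure, from 0 (fully open) to 1 (shut). In form: [[[x, y, z], [ax, ay, az], hand], ...]. A call has 1 to 8 rows; each row is the pose to reach, as a shift and turn from the pose commanded when the call began, along the tool's axes at that moment; what a row does not reach only later rows make up. A row lasts 1/10 s, in which the tool goes at most 50 mm and 8.59 degrees, less where a joint would pass 70% of its speed; a pose out of reach is approached as far as the arm can. A call with a gripper value outside its range is refused whole. The fingers move at their own pace and stop on an object; the grip force is fixed at half the most. Time passes only in rows, so rows that repeat a pose let the fingers close. It gives the time, the measured TCP pose, the force, the opening and the grip force at its end, in the units of the state.
- ctrl.read_state(): the state, without advancing time (a new reading comes with each control period).
- ctrl.read_camera(name): name is "scene" or "side" or "wrist"; returns a dict with "pixels" (384x512x3 uint8, red, green, blue), "vertical_fov" (degrees; the focal length in pixels is half the picture's height over the tangent of half this angle, whatever the lens; pixels are square), "cx", "cy" (the principal point, pixels), "position" and "attitude" of the camera in the world. Camera axes: x right, y up, looking along -z (the intrinsics and any distortion apply to the point x, -y, -z); pixel columns grow to the right and rows downward; lengths in m; the calibration is good to about 2 mm. A picture is of the moment at which its call begins. There is no depth.
- ctrl.finish_job(): hands the job in; it is judged then, once.
The state is a dict: "time_s": time; "joint_pos": joint angles; "qd": joint speeds; "joint_torque": joint torques, N m; "eef_pos": TCP position; "ee_rot": TCP orientation; "ft_force": force on the tool from outside, world axes, zero at the start; "ft_torque": the same for the moment, N m; "grip_width": finger opening in m; "grip_force": force on a finger pad.
Only numpy, scipy, OpenCV 4.12 (cv2) and the standard library are available. Lean on these libraries where they do the work, as an engineer would, in place of code of your own. Each camera call takes 0.05 s, during which the arm holds its last target. There are 200 camera calls.

## Working session

There is one attempt and no reset: what is moved stays moved. The work goes in short steps, Python scripts to look and compute and a tool call to move; the robot and the scene stay as the last step left them, time stands still between calls to the robot, and variables do not carry over. Pictures are saved under pics/ and viewed, at most 13 in all, crops included, and the job is handed in when it is done.

Besides the shell and the picture viewer there is one more tool, called as a command line: name --argument value ..., lists and objects as JSON in quotes. play_rows: Moves the arm, as the interface text tells. Its arguments: {"type":"object","properties":{"moves":{"type":"array"}},"required":["moves"]}

```bash
mkdir -p pics; ls
python3 - <<'E'
from bench import ctrl
import cv2,numpy as np
s=ctrl.read_state()
print(s, ctrl.grip_depth)
ims=[]
for n in ["scene","side"]:
    c=ctrl.read_camera(n)
    print({k:v for k,v in c.items() if k!="pixels"})
    cv2.imwrite(f"pics/{n}0.png",c["pixels"][:,:,::-1])
E
```

```text
pics
{'time_s': 0.0, 'joint_pos': array([ 1.13869183e+00,  3.78071980e-01,  7.96004650e-02,  1.27441310e+00,
       -2.10952098e-06,  1.46046395e+00]), 'qd': array([0.00154466, 0.00041933, 0.00175661, 0.00052149, 0.00135091,
       0.00020665]), 'joint_torque': array([ 3.81389118e-04, -4.63607025e+01,  2.69874877e+01,  2.08846782e-02,
        1.13200952e-05,  1.55123121e-05]), 'eef_pos': array([0.18157076, 0.54486787, 0.23034596]), 'ee_rot': array([-3.13951683e+00, -2.27841655e-04,  2.81982031e+00]), 'ft_force': array([-0.46647339, -0.75440201,  0.98811284]), 'ft_torque': array([ 0.00092699, -0.0055086 , -0.00704997]), 'grip_force': 0.0, 'grip_width': 0.08552024023202362} 0.0187
{'vertical_fov': 48.79435101313152, 'cx': 252.32202822945712, 'cy': 190.92735522690506, 'position': array([ 0.9396411 , -0.72294366,  1.15309731]), 'attitude': array([0.64984148, 0.01131731, 0.50508955])}
{'vertical_fov': 51.78923021205263, 'cx': 249.8981170706216, 'cy': 192.08774790210188, 'position': array([-0.0665511 , -0.78738983,  0.77688251]), 'attitude': array([ 0.96302142, -0.00912155, -0.63517213])}
```

View pics/scene0.png

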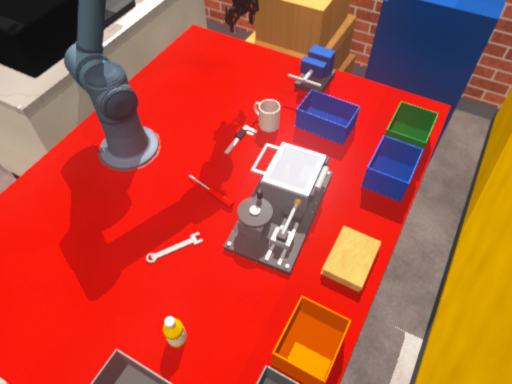

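View pics/side0.png

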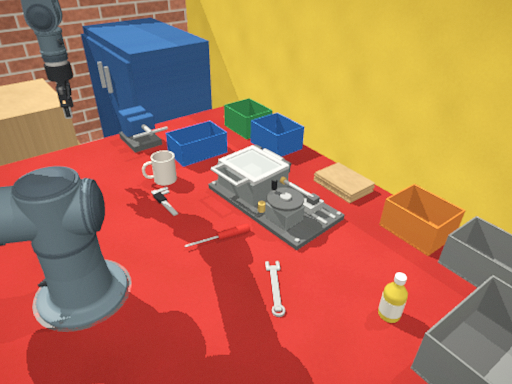

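Scene: fixture with guard (~296,168), handle bar (~264,158), wheel (~256,210), knob near (259,196). Side: guard (~253,165), wheel (~286,199), dark knob ~(275,184). I enlarge both.

```bash
cat > h.py <<'E'
from bench import ctrl
import cv2,numpy as np
from scipy.spatial.transform import Rotation as R
def K(c):
    f=c["pixels"].shape[0]/2/np.tan(np.radians(c["vertical_fov"])/2); return f
def ray(c,u,v):
    f=K(c); d=np.array([(u-c["cx"])/f,-(v-c["cy"])/f,-1.]); return c["position"],R.from_euler("xyz",c["attitude"]).as_matrix()@d
def plane(c,u,v,z):
    p,d=ray(c,u,v); return p+d*(z-p[2])/d[2]
def proj(c,P):
    q=R.from_euler("xyz",c["attitude"]).as_matrix().T@(np.array(P)-c["position"]); f=K(c)
    return np.array([c["cx"]-f*q[0]/q[2], c["cy"]+f*q[1]/q[2]])
def tri(c1,u1,c2,u2):
    (p,a),(q,b)=ray(c1,*u1),ray(c2,*u2)
    t=np.linalg.lstsq(np.c_[a,-b],q-p,rcond=None)[0]
    x,y=p+t[0]*a,q+t[1]*b; return (x+y)/2,np.linalg.norm(x-y)
E
python3 - <<'E'
import cv2,numpy as np
a=cv2.imread("pics/scene0.png")[135:275,220:340]; b=cv2.imread("pics/side0.png")[140:250,200:350]
a=cv2.resize(a,None,fx=3.3,fy=3.3,interpolation=cv2.INTER_CUBIC); b=cv2.resize(b,None,fx=2.65,fy=2.65,interpolation=cv2.INTER_CUBIC)
o=np.zeros((470,800,3),np.uint8); o[:a.shape[0],:a.shape[1]]=a; o[:b.shape[0],400:400+b.shape[1]]=b[:,:400]
cv2.imwrite("pics/c1.png",o)
E
```

```text
(no output)
```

View pics/c1.png

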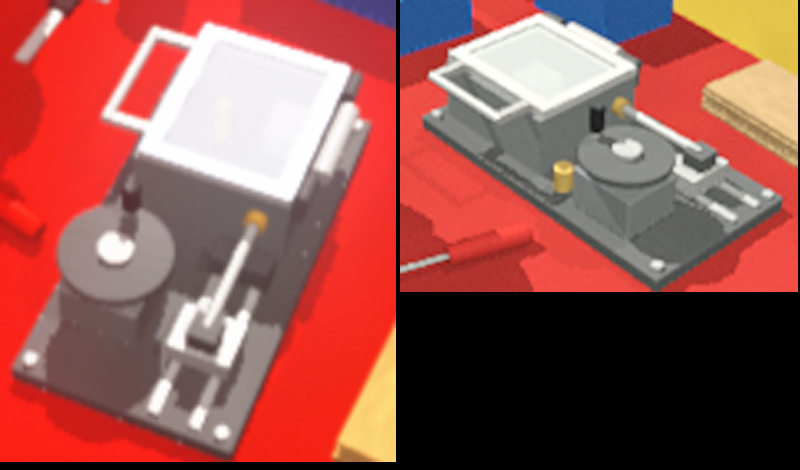

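Run:
```python
from h import *
a=ctrl.read_camera("scene");b=ctrl.read_camera("side")
S=lambda x,y:(220+x/3.3,135+y/3.3); D=lambda x,y:(200+(x-400)/2.65,140+y/2.65)
P={"hub":((115,246),(627,149),.106),"knobtop":((131,183),(597,107),.142),"barfar":((155,32),(437,76),.105),"barnear":((107,118),(494,112),.105),
"cornFL":((13,372),(660,285),.02),"cornFR":((237,455),(781,203),.02),"guardNR":((292,194),(519,108),.111)}
for n,(s,d,z) in P.items():
    t,e=tri(a,S(*s),b,D(*d)); print(n,t.round(4),round(e,4),plane(a,*S(*s),z).round(4),plane(b,*D(*d),z).round(4))
```

```text
hub [ 0.5848 -0.0902  0.1046] 0.0017 [ 0.5849 -0.0902  0.106 ] [ 0.5832 -0.0928  0.106 ]
knobtop [ 0.5765 -0.0445  0.1399] 0.0035 [ 0.5764 -0.0439  0.142 ] [ 0.5738 -0.0494  0.142 ]
barfar [0.4941 0.1606 0.1073] 0.0028 [0.4922 0.1643 0.105 ] [0.4956 0.1616 0.105 ]
barnear [0.503  0.0438 0.108 ] 0.01 [0.5046 0.0401 0.105 ] [0.5068 0.0551 0.105 ]
cornFL [ 0.5389 -0.2056  0.0129] 0.0025 [ 0.5409 -0.2075  0.02  ] [ 0.5331 -0.2125  0.02  ]
cornFR [ 0.7572 -0.1785  0.0056] 0.0023 [ 0.7592 -0.1841  0.02  ] [ 0.7416 -0.1912  0.02  ]
guardNR [ 0.6562  0.1781 -0.0365] 0.0575 [0.7031 0.037  0.111 ] [0.53   0.0377 0.111 ]
```

```bash
cat >> h.py <<'E'
def goto(P,yaw=None):
    "print shift (mm) in the tool axes and turn (deg) from the present measured pose to world point P, tool down with yaw deg"
    s=ctrl.read_state(); M=R.from_euler("xyz",s["ee_rot"])
    print("shift",(M.inv().apply(np.array(P)-s["eef_pos"])*1000).round(1), end=" ")
    if yaw is not None: print("turn",np.degrees((M.inv()*R.from_euler("xyz",[np.pi,0,np.radians(yaw)])).as_rotvec()).round(2))
    else: print()
E
python3 -c "
from h import *
goto([.575,-.045,.23],95)"
```

```text
shift [-559.8 -435.4    1.2] turn [-7.000e-02  3.000e-02  6.656e+01]
```

play_rows --moves '[[[-35, -27, 0], [0, 0, 4], 0], [[-70, -54, 0], [0, 0, 8], 0], [[-105, -82, 0], [0, 0, 12], 0], [[-140, -109, 0], [0, 0, 17], 0], [[-175, -136, 0], [0, 0, 21], 0], [[-210, -163, 0], [0, 0, 25], 0], [[-245, -190, 0], [0, 0, 29], 0], [[-280, -218, 0], [0, 0, 33], 0]]'

```text
time_s: 1.0
eef_pos: [0.3792, 0.2486, 0.2313]
ee_rot: [3.141, -0.0, 2.241]
ft_force: [1.2, 0.2, -0.8]
grip_width: 0.0855
grip_force: 0.0
```

```bash
python3 -c "
from h import *
goto([.575,-.045,.23],95)"
```

```text
shift [-351.7  -29.     1.3] turn [ 2.000e-02 -1.000e-02  3.341e+01]
```

play_rows --moves '[[[-44, -4, 0], [0, 0, 4], 0], [[-88, -7, 0], [0, 0, 8], 0], [[-132, -11, 0], [0, 0, 12], 0], [[-176, -15, 0], [0, 0, 17], 0], [[-220, -18, 0], [0, 0, 21], 0], [[-264, -22, 0], [0, 0, 25], 0], [[-308, -26, 0], [0, 0, 29], 0], [[-352, -29, 0], [0, 0, 33.4], 0]]'

```text
time_s: 1.8
eef_pos: [0.5758, -0.0449, 0.2311]
ee_rot: [-3.141, -0.0, 1.657]
ft_force: [0.7, 0.0, -0.1]
grip_width: 0.0853
grip_force: 0.0
```

```bash
python3 -c "
from h import *
c=ctrl.read_camera('wrist'); cv2.imwrite('pics/w1.png',c['pixels'][:,:,::-1]); print({k:v for k,v in c.items() if k!='pixels'})
print(ctrl.read_state()['eef_pos'],ctrl.read_state()['ee_rot'],ctrl.read_state()['joint_pos'])
for n,P in dict(hub=[.584,-.0913,.106],knob=[.5755,-.046,.142],bar1=[.4941,.16,.105],bar2=[.504,.047,.105]).items(): print(n,proj(c,P))"
```

```text
{'vertical_fov': 61.59650340236416, 'cx': 254.20504972718234, 'cy': 187.96581091204416, 'position': array([0.56959017, 0.02359974, 0.37388111]), 'attitude': array([-0.27226141,  0.0003276 ,  0.0869697 ])}
[ 0.57953056 -0.05078353  0.23025122] [3.13951769 0.0047656  1.6501537 ] [-0.19426706  0.38887572  0.09533438  1.27396942 -0.0040276   1.29716033]
hub [259.17697636 231.88070768]
knob [254.09599142 194.51358435]
bar1 [ 161.86272979 -117.81133952]
bar2 [173.13680884  59.41543217]
```

View pics/w1.png

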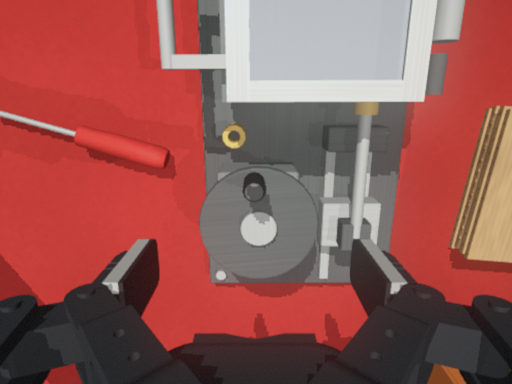

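Wrist view: wheel disc ~(259,222), hub (259,229), knob top ~(254,183), guard's near-side arm and bar left edge (~167,30). Retake while settled and measure by blobs.

```bash
python3 -c "
from h import *
c=ctrl.read_camera('wrist'); im=c['pixels']; g=im.max(2).astype(int)
print(c['position'],c['attitude'],ctrl.read_state()['eef_pos'])
def blob(m,x0,x1,y0,y1):
    z=np.zeros(m.shape,np.uint8); z[y0:y1,x0:x1]=m[y0:y1,x0:x1]
    n,l,s,ce=cv2.connectedComponentsWithStats(z); i=1+s[1:,4].argmax(); return s[i],ce[i]
for t in (150,170): print('hub',t,blob(g>t,225,295,200,260))
for t in (25,35,45): print('knob',t,blob(g<t,235,275,150,215))
sat=im.max(2).astype(int)-im.min(2)
for y in (5,20,35,50):
    x=np.where((sat[y,140:195]<60)&(g[y,140:195]>90))[0]+140; print('bar',y,x.min(),x.max())
k=cv2.resize(im[160:260,195:325,::-1],None,fx=5,fy=5); cv2.imwrite('pics/k.png',k)
print(plane(c,259,228,.106))
"
```

```text
[0.57340707 0.01844075 0.37270033] [-0.27737685 -0.00197949  0.07967585] [ 0.57772883 -0.0477154   0.23021881]
hub 150 (array([237, 206,  37,  33, 980], dtype=int32), array([254.56632653, 221.74183673]))
hub 170 (array([237, 207,  36,  32, 830], dtype=int32), array([254.22168675, 223.30240964]))Traceback (most recent call last):
  File "<string>", line 9, in <module>
    for t in (25,35,45): print('knob',t,blob(g<t,235,275,150,215))
                                        ~~~~^^^^^^^^^^^^^^^^^^^^^
  File "<string>", line 7, in blob
    n,l,s,ce=cv2.connectedComponentsWithStats(z); i=1+s[1:,4].argmax(); return s[i],ce[i]
                                                      ~~~~~~~~~~~~~~^^
ValueError: attempt to get argmax of an empty sequence
```

```bash
python3 -c "
from h import *
c=ctrl.read_camera('wrist'); im=c['pixels']; g=im.max(2).astype(int)
print(c['position'],c['attitude'],ctrl.read_state()['eef_pos'])
for u,v in ((254.5,222),): print('hub',plane(c,u,v,.106))
k=cv2.resize(im[110:260,185:325,::-1],None,fx=4,fy=4); cv2.imwrite('pics/k.png',k)
print(g[150:215:3,250]); 
sat=im.max(2).astype(int)-im.min(2)
for y in (5,20,35,50):
    x=np.where((sat[y,130:195]<60)&(g[y,130:195]>90))[0]+130; print('bar',y,x.min(),x.max(), [plane(c,e,y,.105).round(4) for e in (x.min(),x.max())])
for i in range(6): print(ctrl.read_state()['eef_pos'])
"
```

```text
[0.57150936 0.02106925 0.37283816] [-0.27423907 -0.00054231  0.08400663] [ 0.57617626 -0.0453277   0.23036526]
hub [ 0.5808443  -0.08494843  0.106     ]
[ 86  77  80  72 102 122  97  49  48  49 129 114  89  90  89  92  75  90
 106 112 141 205]
bar 5 153 169 [array([0.491 , 0.0807, 0.105 ]), array([0.5029, 0.0817, 0.105 ])]
bar 20 155 170 [array([0.4925, 0.0707, 0.105 ]), array([0.5037, 0.0716, 0.105 ])]
bar 35 156 171 [array([0.4933, 0.0604, 0.105 ]), array([0.5046, 0.0613, 0.105 ])]
bar 50 157 194 [array([0.494 , 0.0498, 0.105 ]), array([0.5225, 0.0522, 0.105 ])]
[ 0.57617626 -0.0453277   0.23036526]
[ 0.57617626 -0.0453277   0.23036526]
[ 0.57617626 -0.0453277   0.23036526]
[ 0.57617626 -0.0453277   0.23036526]
[ 0.57617626 -0.0453277   0.23036526]
[ 0.57617626 -0.0453277   0.23036526]
```

View pics/k.png

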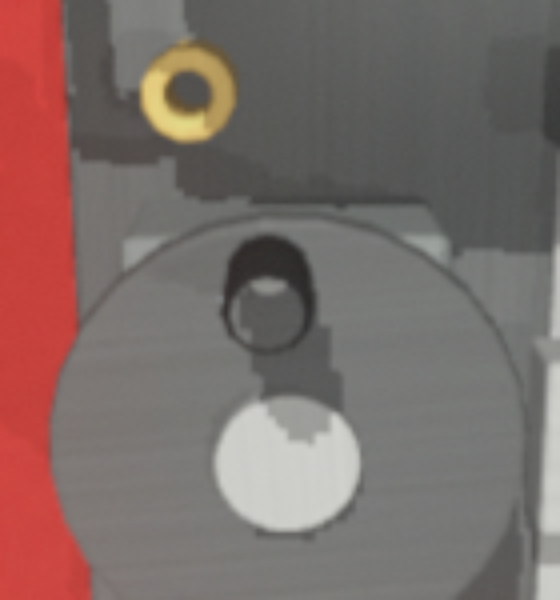

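Knob top circle at crop (268,312) → (252,188); hub at crop (288,463) → (257,226); bush (232,133).

```bash
python3 -c "
from h import *
c=ctrl.read_camera('wrist')
c0=dict(c,position=np.array([0.57150936,0.02106925,0.37283816]),attitude=np.array([-0.27423907,-0.00054231,0.08400663]))
h=plane(c0,257,225.7,.106);k=plane(c0,252,188,.142);print(h,k,np.linalg.norm((h-k)[:2]),np.degrees(np.arctan2(*(k-h)[[1,0]])))
bar=np.array([.4985,.066]);
for off in (0,):
  for y in range(-4,9):
    a=np.radians(y); M=np.array([[np.cos(a),-np.sin(a)],[np.sin(a),np.cos(a)]]); O=h[:2]+M@[.05,.2]; l=M.T@(np.array([.4985,.0665])-O); print(y,O.round(4),l.round(4))
s=ctrl.read_state();print(s['eef_pos'],s['ee_rot'])
goto([k[0],k[1],.112])
"
```

```text
[ 0.58335795 -0.08827501  0.106     ] [ 0.57544951 -0.04379616  0.142     ] 0.04517644990429119 100.08195658569483
-4 [0.6472 0.1077] [-0.1454 -0.0515]
-3 [0.6438 0.1088] [-0.1428 -0.0499]
-2 [0.6403 0.1099] [-0.1402 -0.0483]
-1 [0.6368 0.1108] [-0.1375 -0.0467]
0 [0.6334 0.1117] [-0.1349 -0.0452]
1 [0.6299 0.1126] [-0.1321 -0.0438]
2 [0.6263 0.1133] [-0.1294 -0.0424]
3 [0.6228 0.1141] [-0.1266 -0.041 ]
4 [0.6193 0.1147] [-0.1239 -0.0397]
5 [0.6157 0.1153] [-0.121  -0.0384]
6 [0.6122 0.1159] [-0.1182 -0.0372]
7 [0.6086 0.1163] [-0.1154 -0.036 ]
8 [0.605  0.1167] [-0.1125 -0.0349]
[ 0.57524558 -0.04383758  0.23060865] [-3.14045897e+00 -8.47814199e-04  1.65959490e+00]
shift [-1.000e-01  3.000e-01  1.186e+02]
```

play_rows --moves '[[[0, 0, 35], [0, 0, 0], 0.3], [[0, 0, 70], [0, 0, 0], 0.4], [[0, 0, 100], [0, 0, 0], 0.5], [[0, 0, 119], [0, 0, 0], 0.5], [[0, 0, 119], [0, 0, 0], 0.5], [[0, 0, 119], [0, 0, 0], 1], [[0, 0, 119], [0, 0, 0], 1], [[0, 0, 119], [0, 0, 0], 1]]'

```text
time_s: 2.8
eef_pos: [0.5762, -0.0426, 0.1141]
ee_rot: [3.139, -0.0, 1.662]
ft_force: [-1.1, 2.6, 2.9]
grip_width: 0.016
grip_force: 58.8
```

play_rows --moves '[[[0, 0, 0], [0, 0, 0], 1], [[0, 0, 0], [0, 0, 0], 1]]'

```text
time_s: 3.0
eef_pos: [0.5762, -0.0426, 0.1141]
ee_rot: [3.139, -0.001, 1.661]
ft_force: [-2.3, 3.2, 5.3]
grip_width: 0.0158
grip_force: 59.2
```

```bash
python3 -c "
from h import *
s=ctrl.read_state();print(s)
C=np.array([.5834,-.0883]); M=R.from_euler('xyz',s['ee_rot'])
p=s['eef_pos'][:2]-C; print(np.hypot(*p)); a0=np.arctan2(p[1],p[0])
for d in range(15,345,15):
    a=a0-np.radians(d); t=[.045*np.cos(a)-.045*np.cos(a0),.045*np.sin(a)-.045*np.sin(a0),0]; print(d,(M.inv().apply(t)*1000).round(1))
"
```

```text
{'time_s': 3.0, 'joint_pos': array([-0.18439221,  0.43899886, -0.13574413,  0.99352382,  0.00154374,
        1.29582791]), 'qd': array([-7.77404313e-04, -9.72622612e-04, -1.36394427e-03,  1.09571512e-04,
       -1.60256186e-05, -1.91380757e-04]), 'joint_torque': array([-1.63783461e+00, -4.41504085e+01,  2.42736000e+01, -1.08391073e+00,
       -7.57083446e-01, -2.98363535e-03]), 'eef_pos': array([ 0.57624377, -0.04259622,  0.11409255]), 'ee_rot': array([ 3.13873901e+00, -7.98937973e-04,  1.66137562e+00]), 'ft_force': array([-2.28233689,  3.16305005,  5.28098123]), 'ft_torque': array([ 0.52362749,  0.41306799, -0.00064701]), 'grip_force': 59.16303685633466, 'grip_width': 0.015820576012674243}
0.04626064051666319
15 [-0.8 11.7  0. ]
30 [-4.6 22.8  0.1]
45 [-11.1  32.6   0.1]
60 [-19.9  40.3   0.1]
75 [-30.5  45.5   0.1]
90 [-42.   47.8   0.1]
105 [-53.7  47.    0.1]
120 [-64.8  43.3   0.1]
135 [-74.6  36.7   0. ]
150 [-82.3  27.9   0. ]
165 [-87.5  17.3  -0. ]
180 [-89.8   5.8  -0.1]
195 [-89.   -5.9  -0.1]
210 [-85.3 -17.   -0.1]
225 [-78.7 -26.8  -0.1]
240 [-69.9 -34.5  -0.2]
255 [-59.3 -39.7  -0.2]
270 [-47.8 -42.   -0.2]
285 [-36.1 -41.2  -0.1]
300 [-25.  -37.4  -0.1]
315 [-15.2 -30.9  -0.1]
330 [ -7.5 -22.1  -0.1]
```

play_rows --moves '[[[-0.8, 11.7, 0], [0, 0, 0], 1], [[-4.6, 22.8, 0], [0, 0, 0], 1], [[-11.1, 32.6, 0], [0, 0, 0], 1], [[-19.9, 40.3, 0], [0, 0, 0], 1], [[-30.5, 45.5, 0], [0, 0, 0], 1], [[-42, 47.8, 0], [0, 0, 0], 1], [[-53.7, 47, 0], [0, 0, 0], 1], [[-64.8, 43.3, 0], [0, 0, 0], 1]]'

```text
time_s: 3.8
eef_pos: [0.625, -0.1039, 0.114]
ee_rot: [3.14, -0.0, 1.661]
ft_force: [-4.6, 4.1, 8.9]
grip_width: 0.0158
grip_force: 59.5
```

play_rows --moves '[[[-9.8, -6.6, 0], [0, 0, 0], 1], [[-17.5, -15.4, 0], [0, 0, 0], 1], [[-22.7, -26, 0], [0, 0, 0], 1], [[-25, -37.5, 0], [0, 0, 0], 1], [[-24.2, -49.2, 0], [0, 0, 0], 1], [[-20.5, -60.3, 0], [0, 0, 0], 1], [[-13.9, -70.1, 0], [0, 0, 0], 1], [[-5.1, -77.8, 0], [0, 0, 0], 1]]'

```text
time_s: 4.6
eef_pos: [0.5492, -0.1166, 0.1141]
ee_rot: [3.136, 0.002, 1.66]
ft_force: [3.3, 1.2, 4.4]
grip_width: 0.0158
grip_force: 59.1
```

play_rows --moves '[[[10.6, -5.2, 0], [0, 0, 0], 1], [[22.1, -7.5, 0], [0, 0, 0], 1], [[33.8, -6.7, 0], [0, 0, 0], 1], [[44.9, -2.9, 0], [0, 0, 0], 1], [[51, 0.8, 0], [0, 0, 0], 1], [[54.7, 3.6, 0], [0, 0, 0], 1], [[54.7, 3.6, 0], [0, 0, 0], 1], [[54.7, 3.6, 0], [0, 0, 0], 1]]'

```text
time_s: 5.4
eef_pos: [0.5467, -0.0607, 0.114]
ee_rot: [3.139, 0.001, 1.661]
ft_force: [-1.3, 2.1, 10.3]
grip_width: 0.0162
grip_force: 59.8
```

```bash
python3 -c "
from h import *
s=ctrl.read_state();print(s['eef_pos'],s['ft_force'])
p=s['eef_pos'][:2]-[.5834,-.0883]; print(np.hypot(*p)*1e3,np.degrees(np.arctan2(p[1],p[0])), 'wheel',np.radians(180+5.3-np.degrees(np.arctan2(p[1],p[0]))+360)%(2*np.pi)+0)
c=ctrl.read_camera('scene'); im=cv2.resize(c['pixels'][180:270,215:315,::-1],None,fx=6,fy=6,interpolation=2); cv2.imwrite('pics/s2.png',im)
"
```

```text
[ 0.54668473 -0.06065162  0.11401785] [-1.25453931  2.13349123 10.2684061 ]
45.96133068970991 143.01848343739323 wheel 0.7379516767540037
```

View pics/s2.png

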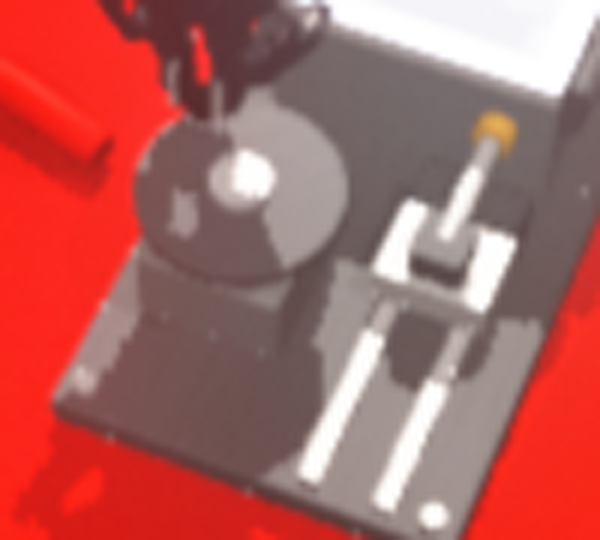

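Carriage has advanced to the stop block in view (carriage ~crop (445,255), gap not visible); I press on a bit to feel the hard end.

play_rows --moves '[[[1.5, 1.3, 0], [0, 0, 0], 1], [[3, 2.6, 0], [0, 0, 0], 1], [[4.5, 4, 0], [0, 0, 0], 1], [[4.5, 4, 0], [0, 0, 0], 1]]'

```text
time_s: 5.85
eef_pos: [0.5469, -0.0604, 0.1139]
ee_rot: [-3.136, 0.01, 1.659]
ft_force: [-10.8, -11.6, 15.8]
grip_width: 0.0161
grip_force: 60.5
```

Hard stop felt. Unload, release, lift.

play_rows --moves '[[[-3, -2.7, 0], [0, 0, 0], 1], [[-3, -2.7, 0], [0, 0, 0], 0.4], [[-3, -2.7, 0], [0, 0, 0], 0.4], [[-3, -2.7, 0], [0, 0, 0], 0.4], [[-3, -2.7, -30], [0, 0, 0], 0.4], [[-3, -2.7, -60], [0, 0, 0], 0.4], [[-3, -2.7, -95], [0, 0, 0], 0.4], [[-3, -2.7, -95], [0, 0, 0], 0.4]]'

```text
time_s: 6.65
eef_pos: [0.5499, -0.0598, 0.2119]
ee_rot: [3.134, 0.003, 1.661]
ft_force: [0.6, 0.5, 0.5]
grip_width: 0.051
grip_force: 0.0
```

```bash
python3 -c "
from h import *
O=np.array([.6145,.1155]);a=np.radians(5.3)
bar=O+.12*np.array([-np.cos(a),-np.sin(a)]); print('bar',bar)
goto([bar[0],bar[1],.2],95.3)
c=ctrl.read_camera('scene'); cv2.imwrite('pics/s3.png',cv2.resize(c['pixels'][180:270,215:315,::-1],None,fx=6,fy=6,interpolation=2))
print(ctrl.read_state()['grip_width'])
"
```

```text
bar [0.49501304 0.10441553]
shift [168.6 -39.9  11.2] turn [ 0.44  0.14 -0.11]
0.05120754925817612
```

View pics/s3.png

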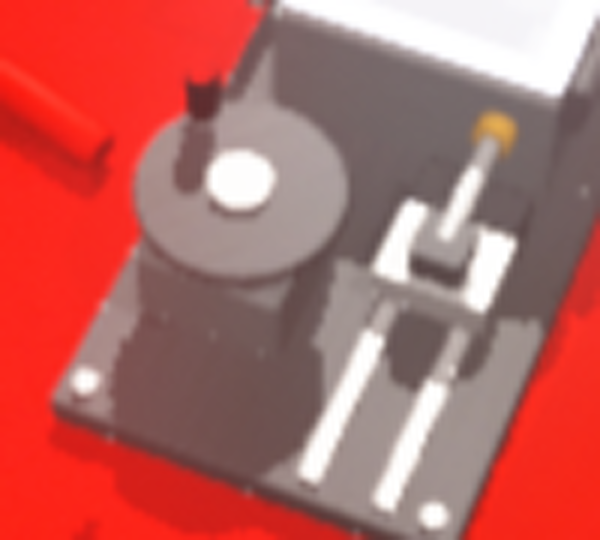

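play_rows --moves '[[[42, -10, 3], [0, 0, 0], 0.62], [[84, -20, 6], [0, 0, 0], 0.62], [[126, -30, 9], [0, 0, 0], 0.62], [[160, -38, 11], [0, 0, 0], 0.62], [[168.6, -39.9, 11], [0.4, 0, 0], 0.62], [[168.6, -39.9, 11], [0.4, 0, 0], 0.62], [[168.6, -39.9, 11], [0.4, 0, 0], 0.62], [[168.6, -39.9, 11], [0.4, 0, 0], 0.62]]'

```text
time_s: 7.5
eef_pos: [0.4926, 0.1038, 0.196]
ee_rot: [-3.134, 0.0, 1.659]
ft_force: [0.4, -0.5, 0.3]
grip_width: 0.0327
grip_force: 0.0
```

```bash
python3 -c "
from h import *
goto([.495,.1044,.09],95.3)
c=ctrl.read_camera('wrist'); cv2.imwrite('pics/w2.png',c['pixels'][:,:,::-1]); print(ctrl.read_state()['eef_pos'],ctrl.read_state()['grip_width'])
print(proj(c,[.495,.1044,.105]))
"
```

```text
shift [  0.5   3.2 106. ] turn [-0.41  0.02 -0.23]
[0.49264799 0.10373587 0.19608353] 0.03227125586957214
[258.78999452 191.84914179]
```

View pics/w2.png

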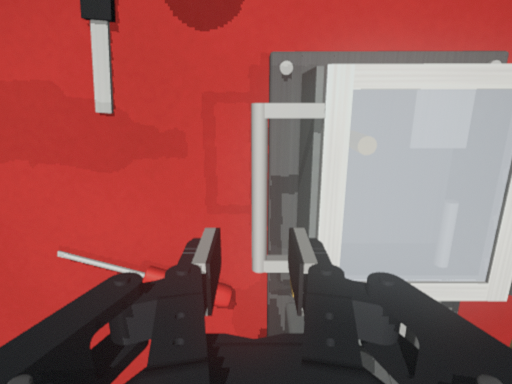

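Bar middle at (259,188), exactly as predicted; fingers straddle. Descend.

play_rows --moves '[[[0.5, 3.2, 30], [-0.4, 0, 0], 0.62], [[0.5, 3.2, 60], [-0.4, 0, 0], 0.62], [[0.5, 3.2, 85], [-0.4, 0, 0], 0.62], [[0.5, 3.2, 100], [-0.4, 0, 0], 0.62], [[0.5, 3.2, 106], [-0.4, 0, 0], 0.62], [[0.5, 3.2, 106], [-0.4, 0, 0], 1], [[0.5, 3.2, 106], [-0.4, 0, 0], 1], [[0.5, 3.2, 106], [-0.4, 0, 0], 1]]'

```text
time_s: 8.35
eef_pos: [0.4955, 0.1051, 0.0912]
ee_rot: [3.14, 0.001, 1.66]
ft_force: [1.5, -1.8, -0.3]
grip_width: 0.0102
grip_force: 58.4
```

```bash
python3 -c "
from h import *
s=ctrl.read_state();print(s['eef_pos'],s['ee_rot'],s['ft_force'],s['grip_width'])
M=R.from_euler('xyz',s['ee_rot']); a=np.radians(5.3)
for t in np.arange(.1,1.21,.1):
    l=np.array([.2*(1-np.cos(t)),0,.2*np.sin(t)]); w=R.from_euler('z',a).apply(l); print(round(t,2),(M.inv().apply(w)*1000).round(1),(s['eef_pos']+w).round(3))
"
```

```text
[0.49547525 0.10511044 0.09123216] [3.13984279e+00 8.74539111e-04 1.66039554e+00] [ 1.49401499 -1.83561882 -0.29128324] 0.010209184737348978
0.1 [ -0.   1. -20.] [0.496 0.105 0.111]
0.2 [ -0.    4.1 -39.7] [0.499 0.105 0.131]
0.3 [ -0.    9.  -59.1] [0.504 0.106 0.15 ]
0.4 [ -0.   15.9 -77.9] [0.511 0.107 0.169]
0.5 [ -0.   24.7 -95.8] [0.52  0.107 0.187]
0.6 [   0.    35.1 -112.9] [0.53  0.108 0.204]
0.7 [   0.    47.3 -128.8] [0.542 0.109 0.22 ]
0.8 [ 1.000e-01  6.090e+01 -1.434e+02] [0.556 0.111 0.235]
0.9 [ 1.000e-01  7.600e+01 -1.565e+02] [0.571 0.112 0.248]
1.0 [ 1.000e-01  9.220e+01 -1.681e+02] [0.587 0.114 0.26 ]
1.1 [   0.2  109.6 -178.1] [0.604 0.115 0.269]
1.2 [   0.2  127.9 -186.2] [0.622 0.117 0.278]
```

play_rows --moves '[[[0, 1, -20], [0, 0, 0], 1], [[0, 4.1, -39.7], [0, 0, 0], 1], [[0, 9, -59.1], [0, 0, 0], 1], [[0, 15.9, -77.9], [0, 0, 0], 1], [[0, 24.7, -95.8], [0, 0, 0], 1], [[0, 35.1, -112.9], [0, 0, 0], 1], [[0, 41, -121], [0, 0, 0], 1], [[0, 41, -121], [0, 0, 0], 1]]'

```text
time_s: 9.15
eef_pos: [0.5344, 0.1086, 0.2128]
ee_rot: [-3.14, 0.001, 1.661]
ft_force: [-4.5, -2.6, 1.2]
grip_width: 0.0098
grip_force: 58.9
```

```bash
python3 -c "
from h import *
s=ctrl.read_state();print(s['eef_pos'],s['ee_rot'],s['ft_force'],s['grip_width'])
c=ctrl.read_camera('side'); cv2.imwrite('pics/d2.png',cv2.resize(c['pixels'][60:240,170:350,::-1],None,fx=3,fy=3))
"
```

```text
[0.53435007 0.10863551 0.21283235] [-3.13978565e+00  1.22550014e-03  1.66078025e+00] [-4.53599989 -2.58482381  1.1943259 ] 0.00979097401324157
```

View pics/d2.png

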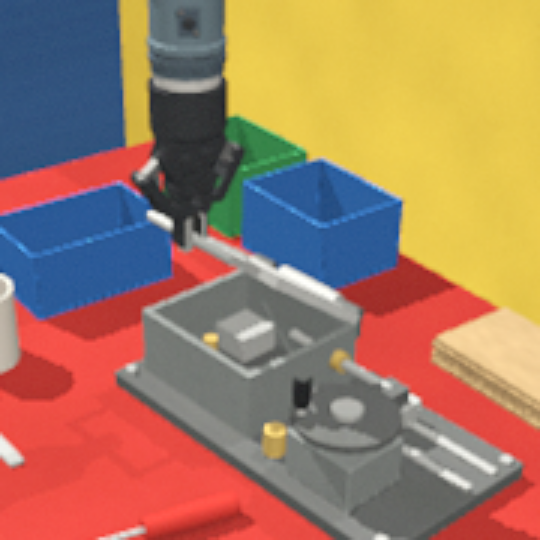

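Guard at ~0.65 rad, held. Continue past balance to ~1.16 and hold.

play_rows --moves '[[[0, 12.8, -15.3], [0, 0, 0], 1], [[0, 27, -29.3], [0, 0, 0], 1], [[0, 42.7, -41.7], [0, 0, 0], 1], [[0, 59.5, -52.5], [0, 0, 0], 1], [[0, 71.9, -59], [0, 0, 0], 1], [[0, 79.2, -62.4], [0, 0, 0], 1], [[0, 79.2, -62.4], [0, 0, 0], 1], [[0, 79.2, -62.4], [0, 0, 0], 1]]'

```text
time_s: 10.0
eef_pos: [0.6132, 0.1159, 0.2781]
ee_rot: [3.139, 0.001, 1.661]
ft_force: [-8.5, -3.1, 15.6]
grip_width: 0.0091
grip_force: 62.2
```

play_rows --moves '[[[0, 0, 0], [0, 0, 0], 1], [[0, 0, 0], [0, 0, 0], 1], [[0, 0, 0], [0, 0, 0], 1]]'

```text
time_s: 10.3
eef_pos: [0.6129, 0.1158, 0.2779]
ee_rot: [3.14, 0.001, 1.661]
ft_force: [-9.0, -1.9, 14.6]
grip_width: 0.0096
grip_force: 62.2
```

```bash
python3 -c "
from h import *
s=ctrl.read_state();e=s['eef_pos'];print(e,s['ee_rot'],s['ft_force'],s['grip_width'],s['grip_force'])
a=np.radians(5.3); H=np.array([.6145+.08*np.cos(a),.1155+.08*np.sin(a)])
x=(H-e[:2])@[np.cos(a),np.sin(a)]
for off in (.0138,.0187): z=e[2]+off-.105; print(np.arctan2(z,x),np.hypot(z,x))
c=ctrl.read_camera('side'); cv2.imwrite('pics/d3.png',cv2.resize(c['pixels'][30:230,170:350,::-1],None,fx=3,fy=3))
"
```

```text
[0.61290024 0.11580378 0.27787153] [3.13969448e+00 1.11108254e-03 1.66068958e+00] [-9.0452656  -1.90932611 14.63900139] 0.009585577836963618 62.17898368835449
1.1588533139405137 0.20371324192490764
1.16827610095871 0.20821257382715724
```

View pics/d3.png

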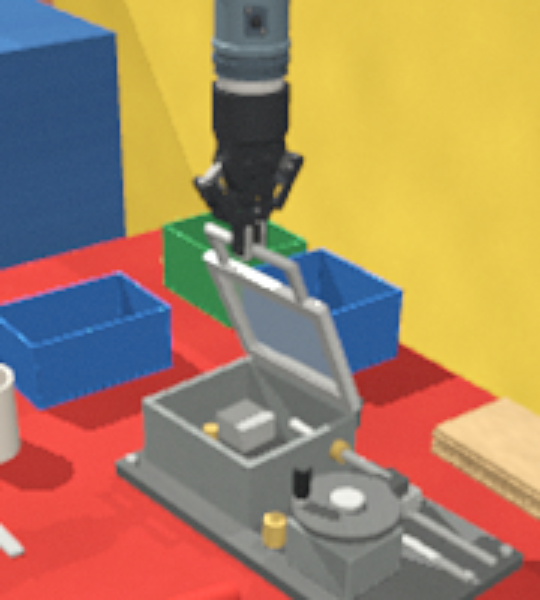

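Held at ~1.16 rad. Ease back to ~0.90.

play_rows --moves '[[[0, -6.5, 3], [0, 0, 0], 1], [[0, -12.6, 6.1], [0, 0, 0], 1], [[0, -18.8, 9.5], [0, 0, 0], 1], [[0, -24.8, 13], [0, 0, 0], 1], [[0, -34.8, 19.6], [0, 0, 0], 1], [[0, -41.3, 24.3], [0, 0, 0], 1], [[0, -44.4, 26.7], [0, 0, 0], 1], [[0, -44.4, 26.7], [0, 0, 0], 1]]'

```text
time_s: 11.15
eef_pos: [0.5692, 0.112, 0.2502]
ee_rot: [3.139, 0.001, 1.661]
ft_force: [-6.0, -2.7, 12.3]
grip_width: 0.0096
grip_force: 62.6
```

play_rows --moves '[[[0, 0, 0], [0, 0, 0], 1], [[0, 0, 0], [0, 0, 0], 1], [[0, 0, 0], [0, 0, 0], 1], [[0, 0, 0], [0, 0, 0], 1], [[0, 0, 0], [0, 0, 0], 1], [[0, 0, 0], [0, 0, 0], 1]]'

```text
time_s: 11.75
eef_pos: [0.5696, 0.112, 0.2505]
ee_rot: [3.139, 0.001, 1.661]
ft_force: [-7.5, -3.0, 12.3]
grip_width: 0.0093
grip_force: 62.6
```

```bash
python3 -c "
from h import *
s=ctrl.read_state();e=s['eef_pos'];print(e,s['qd'],s['ft_force'],s['grip_width'],s['grip_force'])
a=np.radians(5.3); H=np.array([.6145+.08*np.cos(a),.1155+.08*np.sin(a)])
x=(H-e[:2])@[np.cos(a),np.sin(a)]
for off in (.0138,.0187): z=e[2]+off-.105; print(np.arctan2(z,x),np.hypot(z,x))
c=ctrl.read_camera('side'); cv2.imwrite('pics/d4.png',cv2.resize(c['pixels'][30:230,170:350,::-1],None,fx=3,fy=3))
e=ctrl.read_state()['eef_pos'];print(e)
"
```

```text
[0.56963755 0.11199086 0.25050688] [-1.30781383e-03  3.41574454e-04  2.76170764e-05 -1.03468258e-03
 -2.14958799e-03 -2.75768169e-04] [-7.53524677 -3.02214199 12.28529978] 0.009343163073233924 62.60699808597565
0.905506293583676 0.20249044566804733
0.9201637100139618 0.20636762841051667
[0.56962496 0.11201263 0.25050689]
```

View pics/d4.png

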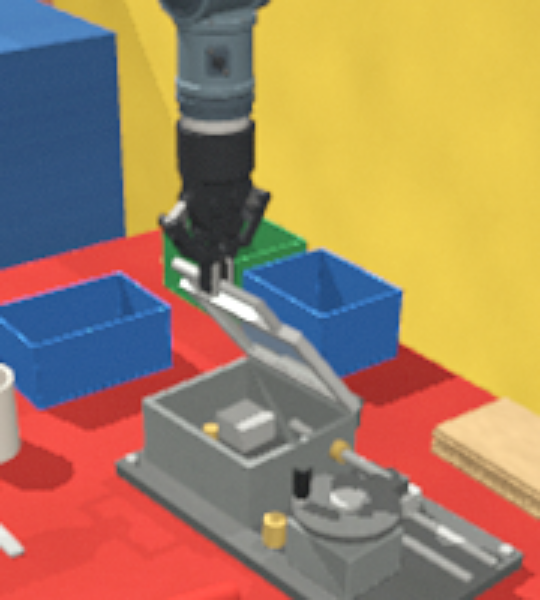

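The guard is held at about 0.905 rad and steady, inside the 0.79–0.985 window. The bush and the wheel knob are where they were.

```bash
python3 -c "
from bench import ctrl
print(ctrl.finish_job())"
```

```text
the job is handed in; nothing more can be done
None
```

The job is handed in, with no verdict returned: I wound the carriage to its hard stop, lifted the guard to about 1.16 rad, and eased it back to a steady hold at about 0.905 rad (angles worked out from the arm's pose); I saw no bystander disturbed.

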